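Heft three alike vials, rack the part-used ones, hold up the full one

ROBOT

A 6-joint arm with a two-finger parallel gripper is mounted at the origin on a cart in front of the work surface, level with it; the furniture and walls round the work are solid. World frame = base frame: x ahead of the robot, y to its left, z up, the work surface at z = 0. Lengths are in m, angles in rad, forces in N, time in s.
With the tool pointing down it reaches from about 0.25 to 0.8 m from the base axis. Payload 8.5 kg.
Tool frame: the origin (TCP) lies on the centre line of the jaws, within the pads' length; the fingertips stand 19 mm ahead of it and the grasp point (between the pads) is the TCP; z points along the fingers, y is the direction in which the jaws open and shut (so a half turn about z gives the same grasp; the last joint's range is limited). The gripper opens to 85 mm and grips with 20 to 120 N. Pads are 22 mm wide; open, the fingers measure 114 mm over their backs; the gripper's body (76 mm by 85 mm) begins 54 mm behind the grasp point. The pads swing forward as they close: fully open they stand 13 mm farther back than shut.
Start: joints at [1.168, 0.238, -0.013, 1.319, 0, 1.571], TCP at [0.206, 0.483, 0.25] pointing down, gripper open.
Joint ranges: [-2.66, 2.66], [-1.03, 1.9], [-1.14, 1.46], [-1.82, 2.27], [-1.45, 1.34], [-3.14, 3.14]. Speed limits (rad/s): [2.22, 2.22, 2.79, 3.14, 3.14, 3.14].

INTERFACE

Orientations are given as a 3x3 rotation matrix whose columns are the frame's x, y, z axes.
In Python, from workcell import readout, grab_frame, workorder gives the robot as it stands.
- The arm moves only by the tool send_rows, never from a script. Its argument "moves" is a list of rows, each a list of 4 numbers: the shift along the tool's x, y, z in mm, then the turn about the tool's z in degrees. In form: [[dx, dy, dz, spin], ...]. A call has 1 to 12 rows; each row shifts and turns the commanded pose from where the row before left it, along the tool's axes as they then stand; what a row does not reach is not made up. A row lasts 1/12 s, in which the tool goes at most 41.7 mm and 7.16 degrees, less where a joint would pass 70% of its speed; a pose out of reach is approached as far as the arm can. A call is refused whole if a number of a shift passes 41.7 or a number of a turn 7.16, either way. A call with a gripper value outside its range is refused whole. "hand" is the opening in per cent of the stroke, from 0 (shut) to 100 (fully open), set as the call begins (left out, the last holds). The fingers move at their own pace and stop on an object; "grip_force" is the grip in N (left out, the last holds). Time passes only in rows, so rows that do not move let the fingers close. It gives the time, the measured TCP pose, the force and the opening at its end, in the units of the state.
- readout.state(): the state, without advancing time (a new reading comes with each control period).
- grab_frame(name): name is "scene" or "top"; returns a dict with "pixels" (384x512x3 uint8, red, green, blue), "z_map" (384x512 float32, m along the optical axis (not along the pixel's ray), 0 where there is no reading), "fx", "fy", "cx", "cy" (pixels), "extrinsics" (4x4, takes a point from camera to world coordinates). Camera axes: x right, y up, looking along -z (the intrinsics and any distortion apply to the point x, -y, -z); pixel columns grow to the right and rows downward; lengths in m; the calibration is good to about 2 mm. A picture is of the moment at which its call begins.
- workorder.finish_job(): hands the job in, once; it reports no verdict.
The state is a dict: "time_s": time; "qpos": joint angles; "qvel": joint speeds; "joint_torque": joint torques, N m; "tool_pos": TCP position; "tool_rot": TCP orientation; "force": force on the tool from outside, world axes, zero at the start; "torque": the same for the moment, N m; "width": finger opening in m.
Only numpy, scipy, OpenCV 4.12 (cv2) and the standard library are available. Lean on these libraries where they do the work, as an engineer would, in place of code of your own. Each camera call takes 0.05 s, during which the arm holds its last target. There are 200 camera calls.

TASK

Three closed amber vials of carbide pins stand on the bench and look exactly alike, but only one is still full: heft them and find the heaviest by feel. Stand the two lighter ones fully down in the two empty pockets of the wooden rack and let go of them, and finish holding the heaviest one up in the gripper, upright and still, with its underside at least 15 cm above the table and clear of everything else. Keep the amber vials upright throughout, set them down gently, and leave everything else where it is.

Things in the scene. Friction and masses are not known exactly. Their poses are not given: they have to be found in the camera images.
- vial_a: amber plastic vial with a white screw cap, closed; 75 mm tall, body 34 mm across, cap 37 mm across over the top 15 mm (60 to 75 mm up). Looks exactly like the other two amber ones. Loose, stands upright on the table. Weighs between 0.12 and 0.6 kg; the heaviest of the three weighs at least 0.18 kg more than either of the others. Origin: centre of the underside, z up the vial's axis
- vial_b: amber plastic vial with a white screw cap, closed; 75 mm tall, body 34 mm across, cap 37 mm across over the top 15 mm (60 to 75 mm up). Looks exactly like the other two amber ones. Loose, stands upright on the table. Weighs between 0.12 and 0.6 kg; the heaviest of the three weighs at least 0.18 kg more than either of the others. Origin: centre of the underside, z up the vial's axis
- vial_c: amber plastic vial with a white screw cap, closed; 75 mm tall, body 34 mm across, cap 37 mm across over the top 15 mm (60 to 75 mm up). Looks exactly like the other two amber ones. Loose, stands upright on the table. Weighs between 0.12 and 0.6 kg; the heaviest of the three weighs at least 0.18 kg more than either of the others. Origin: centre of the underside, z up the vial's axis
- vial_rack: wooden rack fixed on the table, a block 74 mm wide (its x), 290 mm long (its y), top 37 mm above the table, with four round blind pockets in a row along its y at 102, 34, -34 and -102 mm, each 37 mm across, 28 mm deep (floor 9 mm above the table), with a chamfered mouth; the end pockets hold a white and a blue vial, the middle two are empty. Origin: centre of the underside
- pocket1 (a point): centre of the floor of the empty pocket at y = +34 mm of the rack; 9 mm above the table, 28 mm below the pocket's mouth
- pocket2 (a point): centre of the floor of the empty pocket at y = -34 mm of the rack; 9 mm above the table, 28 mm below the pocket's mouth
- white_vial: white capped vial, 75 mm tall, 37 mm across, standing in an end pocket of the rack, so its top is 84 mm above the table; leave alone. Origin: centre of the underside
- blue_vial: blue vial with a white cap, 75 mm tall, 37 mm across, standing in the other end pocket of the rack; leave alone. Origin: centre of the underside
- chuck_key: small steel chuck key lying on the table near the robot, 64 x 62 x 18 mm; leave alone. Origin: centre of the underside
- end_mill: steel end mill lying on the table near the robot, 100 mm long, 20 mm across; leave alone. Origin: centre of the underside
- marker: white marker pen with a black cap lying on the table near the robot, 112 mm long, 18 mm across; leave alone. Origin: centre of the underside
- insert_box: flat blue box with a grey lid lying on the table to the right, 40 x 60 x 18 mm; leave alone. Origin: centre of the underside
- bearing: ball bearing lying flat on the table to the right, 52 mm across, 15 mm high; leave alone. Origin: centre of the underside
Mind the look-alikes: they are no part of the job. Leave any pink look-alike of the vial_a alone.

How it is judged:
At the end, for the whole second after the job is handed in: Each of the two empty pockets holds a light amber vial (under 4 N on the rack), within 6 mm of its axis and 4 mm of its floor, let go. The fingers hold the third, the heaviest, with its underside over 145 mm above the table. All three are within 0.2 rad of upright and slower than 0.04 m/s ((((horizontal distance between vial_a and pocket1 below 0.006 m and z of vial_a in the frame of vial_rack between 0.005 and 0.013 m) and contact force between vial_a and vial_rack below 4 N and contact force between vial_a and the arm below 0.1 N and contact force between vial_a and the fingers below 0.1 N) or ((horizontal distance between vial_b and pocket1 below 0.006 m and z of vial_b in the frame of vial_rack between 0.005 and 0.013 m) and contact force between vial_b and vial_rack below 4 N and contact force between vial_b and the arm below 0.1 N and contact force between vial_b and the fingers below 0.1 N) or ((horizontal distance between vial_c and pocket1 below 0.006 m and z of vial_c in the frame of vial_rack between 0.005 and 0.013 m) and contact force between vial_c and vial_rack below 4 N and contact force between vial_c and the arm below 0.1 N and contact force between vial_c and the fingers below 0.1 N)) and (((horizontal distance between vial_a and pocket2 below 0.006 m and z of vial_a in the frame of vial_rack between 0.005 and 0.013 m) and contact force between vial_a and vial_rack below 4 N and contact force between vial_a and the arm below 0.1 N and contact force between vial_a and the fingers below 0.1 N) or ((horizontal distance between vial_b and pocket2 below 0.006 m and z of vial_b in the frame of vial_rack between 0.005 and 0.013 m) and contact force between vial_b and vial_rack below 4 N and contact force between vial_b and the arm below 0.1 N and contact force between vial_b and the fingers below 0.1 N) or ((horizontal distance between vial_c and pocket2 below 0.006 m and z of vial_c in the frame of vial_rack between 0.005 and 0.013 m) and contact force between vial_c and vial_rack below 4 N and contact force between vial_c and the arm below 0.1 N and contact force between vial_c and the fingers below 0.1 N)) and ((height (world z) of vial_a above 0.145 m and contact force between vial_a and the fingers above 1 N) or (height (world z) of vial_b above 0.145 m and contact force between vial_b and the fingers above 1 N) or (height (world z) of vial_c above 0.145 m and contact force between vial_c and the fingers above 1 N)) and angle between each of vial_a, vial_b, vial_c's own z axis and vertical below 0.2 rad and linear speed of each of vial_a, vial_b, vial_c below 0.04 m/s); the arm keeps its last pose, push and grip.
It fails at once if an amber vial is tipped more than 0.6 rad from upright (angle between any of vial_a, vial_b, vial_c's own z axis and vertical above 0.6 rad).
It fails at once if an amber vial is dropped or flung (faster than 1.1 m/s) (linear speed of any of vial_a, vial_b, vial_c above 1.1 m/s).
It fails at once if an amber vial is dropped or rammed into the rack (more than 60 N between them) (contact force between any of vial_a, vial_b, vial_c and vial_rack above 60 N).
It fails at once if another loose thing on the bench is shifted by more than 20 mm (distance of any of white_vial, blue_vial, chuck_key, end_mill, marker, insert_box, bearing from where it was at the start of the episode above 0.02 m).
It also fails if it takes over 72 s, if anything falls off the work surface, if the arm or the gripper's body presses on something with over 40 N, if the wrist force passes 120 N, or if a joint passes its speed limit or range.

## Working session

There is one attempt and no reset: what is moved stays moved. The work goes in short steps, Python scripts to look and compute and a tool call to move; the robot and the scene stay as the last step left them, time stands still between calls to the robot, and variables do not carry over. Pictures are saved under pics/ and viewed, about 8 in all and at most 12, crops included, and the job is handed in when it is done.

Besides the shell and the picture viewer there is one more tool, called after "Request:" as name(argument=value, ...), one argument or row to a line, values as JSON. send_rows: Moves the arm, as the interface text tells. Its arguments: {"type":"object","properties":{"moves":{"type":"array"},"hand":{"type":"number"},"grip_force":{"type":"number"}},"required":["moves"]}

```bash
mkdir -p pics; cat > h.py <<'E'
import numpy as np, cv2
from workcell import readout, grab_frame, workorder
def ray(f,u,v,z):
    T=np.array(f["extrinsics"]); d=T[:3,:3]@np.array([(u-f["cx"])/f["fx"],-(v-f["cy"])/f["fy"],-1.]); o=T[:3,3]
    return o+d*(z-o[2])/d[2]
def cloud(f):
    v,u=np.mgrid[:384,:512]; z=f["z_map"]; T=np.array(f["extrinsics"])
    P=np.stack([(u-f["cx"])/f["fx"]*z,-(v-f["cy"])/f["fy"]*z,-z],-1)
    return P@T[:3,:3].T+T[:3,3]
def save(f,n): cv2.imwrite(f"pics/{n}.png",f["pixels"][:,:,::-1])
E
python3 - <<'E'
from h import *
s=readout.state(); print({k:np.round(v,3).tolist() for k,v in s.items()})
a=grab_frame("top"); b=grab_frame("scene")
im=np.vstack([a["pixels"],b["pixels"]])
save(a,"top0");save(b,"scene0")
for f in (a,b): print({k:np.round(f[k],3).tolist() for k in f if k not in("pixels","z_map")})
E
```

```text
{'time_s': 0.0, 'qpos': [1.168, 0.239, -0.014, 1.319, 0.0, 1.571], 'qvel': [0.0, 0.0, 0.002, 0.001, 0.001, -0.001], 'joint_torque': [-0.001, -53.878, 34.643, 0.018, -0.0, -0.0], 'tool_pos': [0.206, 0.483, 0.25], 'tool_rot': [[-0.92, 0.392, -0.001], [0.392, 0.92, -0.001], [0.0, -0.001, -1.0]], 'force': [0.07, -0.383, -0.361], 'torque': [0.038, 0.007, -0.022], 'width': 0.085}
{'fx': 432.027, 'fy': 432.027, 'cx': 245.563, 'cy': 188.686, 'extrinsics': [[0.005, 0.981, -0.193, 0.293], [-1.0, 0.008, 0.016, 0.07], [0.017, 0.192, 0.981, 1.174], [0.0, 0.0, 0.0, 1.0]]}
{'fx': 487.005, 'fy': 487.005, 'cx': 250.723, 'cy': 189.863, 'extrinsics': [[0.527, 0.507, -0.681, -0.209], [-0.849, 0.337, -0.407, -0.371], [0.023, 0.793, 0.609, 0.69], [0.0, 0.0, 0.0, 1.0]]}
```

View pics/top0.png

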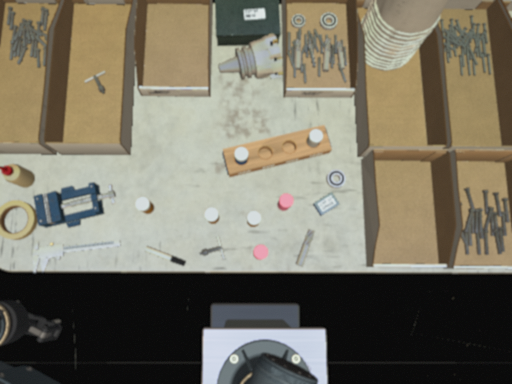

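View pics/scene0.png

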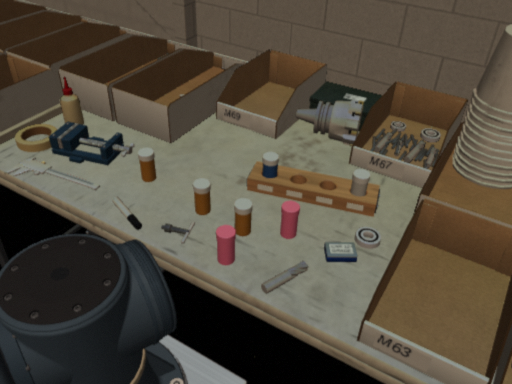

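The top view shows three white caps, at about (144,205), (211,215) and (254,218). The scene view shows amber bodies at (148,165), (203,197) and (243,217), so these are the amber vials. The pink look-alikes are at top (286,201) and (261,252) and stay put. The rack's empty pockets are at (265,153) and (289,146), between blue (241,155) and white (316,136).

```bash
python3 - <<'E'
from h import *
f=grab_frame("top"); im=f["pixels"]; C=cloud(f)
hsv=cv2.cvtColor(im,cv2.COLOR_RGB2HSV)
for n,(u,v),h in [("v1",(144,205),.075),("v2",(211,215),.075),("v3",(254,218),.075),("blue",(241,155),.084),("white",(316,136),.084),("pinkA",(286,201),.075),("pinkB",(261,252),.075)]:
    # top surface by depth height
    w=C[v-14:v+15,u-14:u+15]; m=(w[...,2]>h-.008)&(w[...,2]<h+.012)
    col=f["pixels"][v-14:v+15,u-14:u+15].astype(int)
    m2=(col.min(-1)>185) if "pink" not in n else m
    out=[]
    for q in (m,m2):
        nn,l,st,ce=cv2.connectedComponentsWithStats(q.astype(np.uint8)); 
        i=1+np.argmax(st[1:,4]) if nn>1 else 0
        c=ce[i]+[u-14,v-14]; out+= [st[i,4],c.round(1),ray(f,*c,h)[:2].round(4)]
    print(n,*out, "z",np.median(w[m][:,2]).round(3))
# rack: top-face points
m=((abs(C[...,2]-.037)<.006)&(hsv[...,1]>80)).astype(np.uint8); m[:125]=0;m[180:]=0;m[:,:215]=0;m[:,338:]=0
k=cv2.findContours(m,0,2)[0]; k=max(k,key=cv2.contourArea)
pts=np.array([ray(f,*p[0],.037)[:2] for p in k],np.float32); print("rack",cv2.minAreaRect(pts))
# pockets: floor points
for u,v in((265,153),(289,146)):
    print(ray(f,u,v,.037)[:2].round(4), C[v-1:v+2,u-1:u+2,2].round(3).tolist())
a=cv2.resize(im[120:270,120:350],None,fx=3.4,fy=3.4,interpolation=cv2.INTER_CUBIC); cv2.imwrite("pics/crop1.png",a[:,:,::-1])
E
```

```text
v1 172 [142.  203.2] [0.4682 0.3173] 388 [140.1 206.4] [0.4599 0.3218] z 0.074
v2 165 [211.1 213.6] [0.4424 0.14  ] 542 [211.  217.1] [0.4335 0.1399] z 0.074
v3 164 [253.6 217.1] [0.4342 0.0311] 571 [253.8 217.8] [0.4324 0.0305] z 0.074
blue 158 [240.7 153.3] [0.6006 0.0652] 142 [241.  153.1] [0.6011 0.0646] z 0.083
white 156 [315.4 135.3] [ 0.6517 -0.1317] 135 [315.8 135.1] [ 0.6521 -0.1328] z 0.083
pinkA 162 [285.6 199.9] [ 0.4796 -0.0517] 162 [285.6 199.9] [ 0.4796 -0.0517] z 0.074
pinkB 171 [260.3 251.2] [0.3478 0.0142] 171 [260.3 251.2] [0.3478 0.0142] z 0.074
rack ((0.6256723999977112, -0.03392462432384491), (0.07320374250411987, 0.2882351875305176), 14.415435791015625)
[ 0.6153 -0.0012] [[0.007, 0.007, 0.008], [0.009, 0.008, 0.006], [0.008, 0.008, 0.007]]
[ 0.6358 -0.0671] [[0.009, 0.01, 0.009], [0.01, 0.006, 0.012], [0.006, 0.009, 0.01]]
```

View pics/crop1.png

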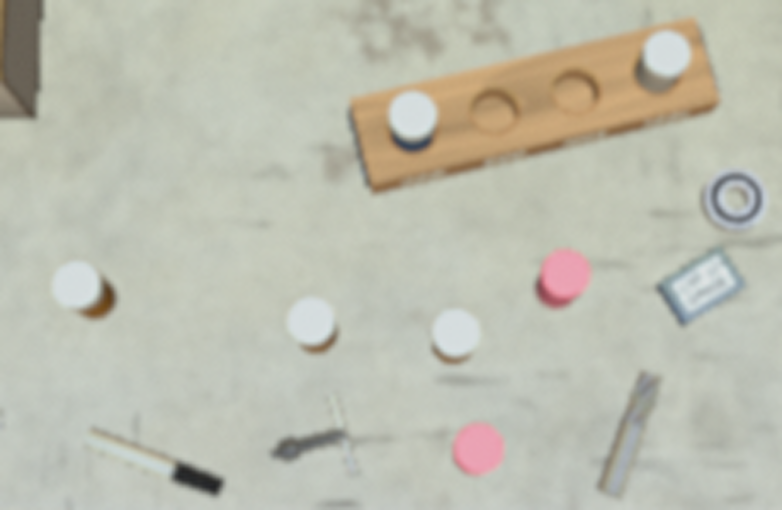

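Request:
send_rows(
  moves=[
    [0,0,0,6.5],
    [0,0,0,6.5],
    [0,0,0,6.5],
    [0,0,0,6.5],
    [0,0,0,6.5],
    [0,0,0,6.5],
    [0,0,0,6.5],
    [0,0,0,6.8],
    [-15,14,0,0],
    [-30,28,0,0],
    [-30,28,0,0],
    [-30,28,0,0],
  ],
  hand=100,
  grip_force=40,
)

```text
time_s: 1.15
tool_pos: [0.3279, 0.4052, 0.2501]
tool_rot: [[-0.254, 0.967, -0.0], [0.967, 0.254, -0.0], [-0.0, -0.0, -1.0]]
force: [0.9, 1.9, 0.1]
width: 0.0855
```

Request:
send_rows(
  moves=[
    [-30,28,0,0],
    [-30,28,0,0],
    [-30,28,0,0],
    [-20,19,0,0],
    [-11,10,0,0],
    [0,0,0,0],
    [0,0,0,0],
    [0,0,0,0],
  ],
)

```text
time_s: 1.82
tool_pos: [0.4661, 0.318, 0.2501]
tool_rot: [[-0.253, 0.967, -0.001], [0.967, 0.253, -0.0], [0.0, -0.001, -1.0]]
force: [0.5, -0.1, -0.0]
width: 0.0853
```

```bash
cat >> h.py <<'E'
def to(x,y,z):
    s=readout.state(); R=np.array(s["tool_rot"]); d=np.array([x,y,z])-s["tool_pos"]
    print("t",round(s["time_s"],2),"tcp",np.round(s["tool_pos"],4),"yaxis deg",np.degrees(np.arctan2(R[1,1],R[0,1])).round(2),"tilt",R[:2,2].round(4),"F",np.round(s["force"],2),"w",round(s["width"],4),"tool mm",(1000*R.T@d).round(1))
E
python3 -c "from h import *;to(.4675,.317,.066)"
```

```text
t 1.82 tcp [0.4661 0.318  0.2501] yaxis deg 14.65 tilt [-0.0009 -0.0001] F [ 0.49 -0.12 -0.04] w 0.0853 tool mm [ -1.4   1.3 184.1]
```

Request:
send_rows(
  moves=[
    [-1,1,15,0],
    [0,0,25,0],
    [0,0,30,0],
    [0,0,30,0],
    [0,0,30,0],
    [0,0,25,0],
    [0,0,15,0],
    [0,0,9,0],
    [0,0,4,0],
    [0,0,0,0],
    [0,0,0,0],
  ],
)

```text
time_s: 2.73
tool_pos: [0.4683, 0.3176, 0.0682]
tool_rot: [[-0.253, 0.967, 0.001], [0.967, 0.253, 0.001], [0.0, 0.001, -1.0]]
force: [0.3, 0.1, -0.3]
width: 0.0854
```

Request:
send_rows(
  moves=[
    [0,0,0,0],
    [0,0,0,0],
    [0,0,0,0],
    [0,0,0,0],
    [0,0,0,0],
    [0,0,0,0],
    [0,0,0,0],
    [0,0,0,0],
    [0,0,0,0],
    [0,0,0,0],
  ],
  hand=0,
  grip_force=40,
)

```text
time_s: 3.57
tool_pos: [0.4684, 0.3169, 0.0679]
tool_rot: [[-0.252, 0.968, 0.001], [0.968, 0.252, 0.0], [0.0, 0.001, -1.0]]
force: [-1.8, -0.5, 5.3]
width: 0.0357
```

Request:
send_rows(
  moves=[
    [0,0,-3,0],
    [0,0,-7,0],
    [0,0,-10,0],
    [0,0,-5,0],
    [0,0,0,0],
    [0,0,0,0],
    [0,0,0,0],
    [0,0,0,0],
    [0,0,0,0],
  ],
)

```text
time_s: 4.32
tool_pos: [0.468, 0.3167, 0.0919]
tool_rot: [[-0.252, 0.968, -0.001], [0.968, 0.252, -0.0], [-0.0, -0.001, -1.0]]
force: [-0.5, -0.3, -2.2]
width: 0.0355
```

```bash
python3 - <<'E'
from h import *
f=grab_frame("scene");to(.4675,.317,.066);a=[readout.state()["force"][2]]
for i in range(4): grab_frame("top"); a.append(readout.state()["force"][2])
print(np.round(a,2)); 
cv2.imwrite("pics/g1.png",cv2.resize(f["pixels"][60:260,60:310],None,fx=3,fy=3)[:,:,::-1])
E
```

```text
t 4.37 tcp [0.4681 0.3167 0.092 ] yaxis deg 14.62 tilt [-0.0005 -0.0005] F [ 0.13  0.35 -1.93] w 0.0358 tool mm [ 0.5 -0.4 26. ]
[-1.93 -1.93 -2.33 -1.68 -3.45]
```

View pics/g1.png

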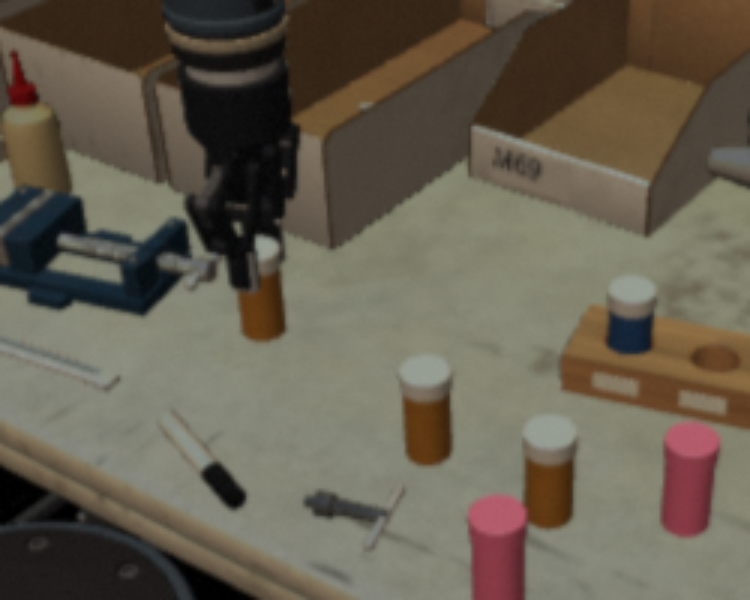

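Request:
send_rows(
  moves=[
    [0,0,-15,0],
    [0,0,-30,0],
    [0,0,-30,0],
    [0,0,-20,0],
    [-10,2,-5,0],
    [-20,4,0,0],
    [-30,6,0,0],
    [-35,6,0,0],
    [-35,7,0,0],
    [-35,7,0,0],
    [-35,7,0,0],
    [-35,7,0,0],
  ],
)

```text
time_s: 5.57
tool_pos: [0.5722, 0.0987, 0.1912]
tool_rot: [[-0.252, 0.968, -0.001], [0.968, 0.252, -0.0], [-0.0, -0.001, -1.0]]
force: [0.2, 1.7, -2.5]
width: 0.0357
```

Request:
send_rows(
  moves=[
    [-35,7,0,0],
    [-30,5,0,0],
    [-25,4,0,0],
    [-13,2,0,0],
    [-7,1,0,0],
    [0,0,0,0],
    [0,0,0,0],
    [0,0,0,0],
    [0,0,0,0],
    [0,0,0,0],
  ],
)

```text
time_s: 6.4
tool_pos: [0.6179, 0.0005, 0.1925]
tool_rot: [[-0.254, 0.967, 0.0], [0.967, 0.254, 0.0], [0.0, 0.0, -1.0]]
force: [-0.1, 0.3, -1.9]
width: 0.0356
```

```bash
python3 - <<'E'
from h import *
to(.6175,-.0008,.1);a=[readout.state()["force"][2]]
for i in range(5): f=grab_frame("scene"); a.append(readout.state()["force"][2])
print(np.round(a,2),np.mean(a)); 
C=cloud(f);hsv=cv2.cvtColor(f["pixels"],cv2.COLOR_RGB2HSV)
m=(C[...,2]>.1)&(C[...,2]<.185)&(abs(C[...,0]-.61)<.04)&(abs(C[...,1])<.04)&(hsv[...,0]<22)&(hsv[...,1]>120)
P=C[m];print(m.sum(),P.min(0),P.max(0))
# axis estimate: per-height circle fit radius 17
from scipy.optimize import least_squares
for lo,hi in((.1,.14),(.14,.185)):
    Q=P[(P[:,2]>lo)&(P[:,2]<hi)]
    if len(Q)>20: print(len(Q),least_squares(lambda c:np.hypot(Q[:,0]-c[0],Q[:,1]-c[1])-.017,[.62,0],loss="soft_l1",f_scale=.002).x.round(4))
save(f,"x"); cv2.imwrite("pics/p1.png",cv2.resize(f["pixels"][60:240,200:420],None,fx=3,fy=3)[:,:,::-1])
E
```

```text
t 6.4 tcp [6.179e-01 5.000e-04 1.925e-01] yaxis deg 14.71 tilt [0.0001 0.    ] F [-0.12  0.33 -1.92] w 0.0356 tool mm [-1.1 -0.8 92.5]
[-1.92 -1.95 -2.25 -2.   -3.34 -3.07] -2.421943838798998
283 [ 0.59761365 -0.01798859  0.1261867 ] [0.62559368 0.01175122 0.18279172]
74 [0.6183 0.0007]
209 [0.6184 0.0007]
```

View pics/p1.png

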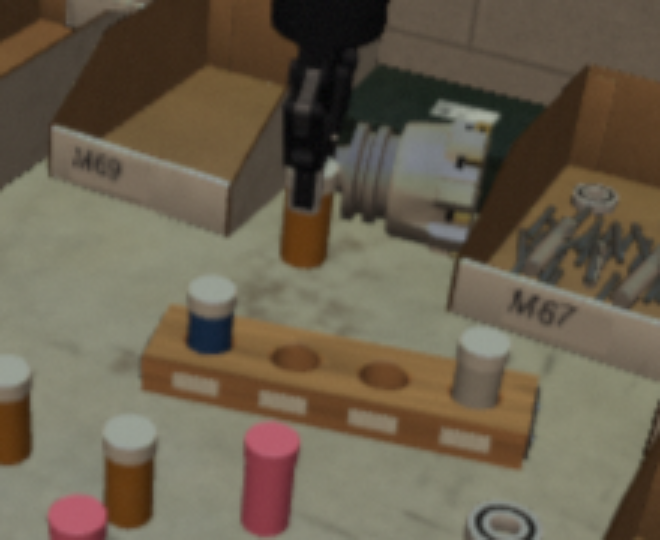

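```bash
python3 - <<'E'
from h import *
from scipy.optimize import least_squares
f=grab_frame("scene");C=cloud(f);o=[]
for c in((.6008,.065),(.652,-.132)):
    m=(C[...,2]>.045)&(C[...,2]<.08)&(np.hypot(C[...,0]-c[0],C[...,1]-c[1])<.026); Q=C[m]
    r=least_squares(lambda c:np.hypot(Q[:,0]-c[0],Q[:,1]-c[1])-.0185,c,loss="soft_l1",f_scale=.002).x;o.append(r);print(len(Q),r.round(4))
a,b=o;print("pockets",(a+(b-a)/3).round(4),(a+(b-a)*2/3).round(4),readout.state()["force"][2])
E
```

```text
190 [0.6018 0.0647]
211 [ 0.6528 -0.1334]
pockets [ 0.6188 -0.0013] [ 0.6358 -0.0673] -2.9525129380261785
```

Request:
send_rows(
  moves=[
    [-1.7,-0.4,8,0],
    [0,0,15,0],
    [0,0,20,0],
    [0,0,18,0],
    [0,0,10,0],
    [0,0,6,0],
    [0,0,3,0],
    [0,0,3,0],
    [0,0,3,0],
    [0,0,3,0],
  ],
)

```text
time_s: 7.53
tool_pos: [0.6188, -0.0024, 0.1039]
tool_rot: [[-0.252, 0.968, 0.001], [0.968, 0.252, -0.0], [-0.0, 0.001, -1.0]]
force: [-0.2, 0.3, -2.6]
width: 0.0356
```

Request:
send_rows(
  moves=[
    [0,0,2,0],
    [0,0,2,0],
    [0,0,2,0],
    [0,0,2,0],
    [0,0,0,0],
  ],
)

```text
time_s: 7.95
tool_pos: [0.6181, -0.0023, 0.0949]
tool_rot: [[-0.252, 0.968, -0.001], [0.968, 0.252, -0.0], [0.0, -0.001, -1.0]]
force: [-0.1, 0.1, -3.1]
width: 0.0356
```

Request:
send_rows(
  moves=[
    [0.5,0,3,0],
    [0,0,3,0],
    [0,0,3,0],
    [0,0,3,0],
    [0,0,2,0],
    [0,0,1,0],
    [0,0,1,0],
    [0,0,1,0],
    [0,0,0,0],
    [0,0,0,0],
  ],
)

```text
time_s: 8.78
tool_pos: [0.6182, -0.0019, 0.0784]
tool_rot: [[-0.252, 0.968, 0.0], [0.968, 0.252, -0.0], [-0.0, 0.0, -1.0]]
force: [0.3, 1.0, -1.8]
width: 0.0355
```

Request:
send_rows(
  moves=[
    [0,0,0.7,0],
    [0,0,0.7,0],
    [0,0,0,0],
    [0,0,0,0],
  ],
)

```text
time_s: 9.12
tool_pos: [0.6182, -0.0019, 0.0771]
tool_rot: [[-0.252, 0.968, 0.0], [0.968, 0.252, -0.0], [-0.0, 0.0, -1.0]]
force: [-0.8, 0.5, -1.9]
width: 0.0358
```

Request:
send_rows(
  moves=[
    [0,0,0.7,0],
    [0,0,0,0],
    [0,0,0,0],
  ],
)

```text
time_s: 9.37
tool_pos: [0.6183, -0.002, 0.077]
tool_rot: [[-0.252, 0.968, 0.001], [0.968, 0.252, -0.0], [-0.0, 0.001, -1.0]]
force: [-1.9, 0.1, 5.1]
width: 0.0358
```

Request:
send_rows(
  moves=[
    [0,0,0,0],
    [0,0,0,0],
    [0,0,0,0],
    [0,0,0,0],
    [0,0,0,0],
    [0,0,0,0],
    [0,0,0,0],
    [0,0,0,0],
  ],
  hand=100,
)

```text
time_s: 10.03
tool_pos: [0.6181, -0.0019, 0.0762]
tool_rot: [[-0.252, 0.968, -0.0], [0.968, 0.252, -0.0], [-0.0, -0.0, -1.0]]
force: [0.4, -1.2, 0.6]
width: 0.0855
```

Request:
send_rows(
  moves=[
    [0,0,-10,0],
    [0,0,-20,0],
    [0,0,-30,0],
    [0,0,-30,0],
    [0,0,-20,0],
    [0,0,-10,0],
    [0,0,0,0],
    [0,0,0,0],
    [0,0,0,0],
  ],
)

```text
time_s: 10.78
tool_pos: [0.6174, -0.0019, 0.1947]
tool_rot: [[-0.252, 0.968, -0.002], [0.968, 0.252, -0.0], [0.0, -0.002, -1.0]]
force: [-0.8, 0.1, 0.0]
width: 0.0855
```

```bash
python3 - <<'E'
from h import *
from scipy.optimize import least_squares
print("force empty",[readout.state()["force"][2].round(2)]+[(grab_frame("top"),readout.state()["force"][2].round(2))[1] for i in range(5)])
f=grab_frame("scene");C=cloud(f);o=[]
for c in((.6018,.0647),(.6188,-.0013),(.6528,-.1334)):
    d=np.hypot(C[...,0]-c[0],C[...,1]-c[1]);m=(C[...,2]>.066)&(C[...,2]<.08)&(d<.03); Q=C[m]
    r=least_squares(lambda c:np.hypot(Q[:,0]-c[0],Q[:,1]-c[1])-.0185,c,loss="soft_l1",f_scale=.002).x
    print(len(Q),r.round(4),"top z",np.median(C[...,2][(d<.01)&(C[...,2]>.07)]))
to(.4342,.0311,.068)
to(.4424,.14,.068)
cv2.imwrite("pics/r1.png",cv2.resize(f["pixels"][100:260,220:420],None,fx=3,fy=3)[:,:,::-1])
E
```

```text
force empty [np.float64(0.03), np.float64(0.52), np.float64(-0.62), np.float64(0.33), np.float64(0.26), np.float64(0.06)]
73 [0.6015 0.064 ] top z 0.08520637291700989
77 [ 0.6186 -0.001 ] top z 0.08467391957791337
79 [ 0.6522 -0.1335] top z 0.08471357303293225
t 11.08 tcp [ 0.6178 -0.0019  0.1954] yaxis deg 14.62 tilt [-0.0014 -0.0001] F [0.13 0.71 0.06] w 0.0853 tool mm [  78.2 -169.2  127.6]
t 11.08 tcp [ 0.6178 -0.0019  0.1954] yaxis deg 14.62 tilt [-0.0014 -0.0001] F [0.13 0.71 0.06] w 0.0853 tool mm [ 181.5 -133.7  127.6]
```

View pics/r1.png

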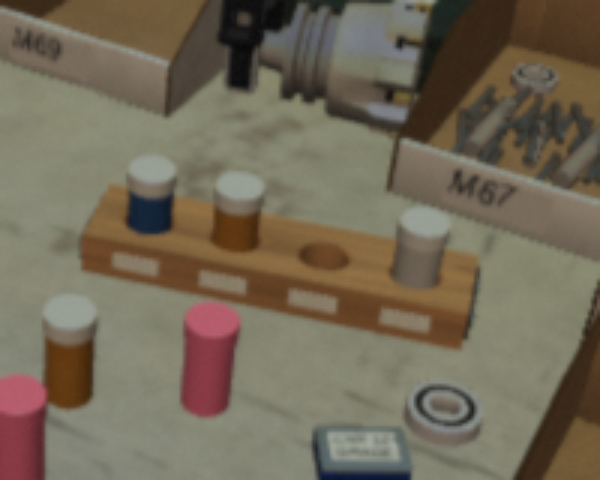

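The first vial is fully seated in pocket 1, with its top level with its neighbours. It read about 2.5 N. Next is the vial at (0.434, 0.031).

Request:
send_rows(
  moves=[
    [8,-17,0,0],
    [15,-33,0,0],
    [16,-35,0,0],
    [16,-35,0,0],
    [13,-27,0,0],
    [7,-15,0,0],
    [3,-7,5,0],
    [0,0,15,0],
    [0,0,25,0],
    [0,0,25,0],
    [0,0,25,0],
    [0,0,18,0],
  ],
)

```text
time_s: 12.08
tool_pos: [0.4349, 0.0308, 0.0811]
tool_rot: [[-0.252, 0.968, -0.001], [0.968, 0.252, -0.0], [-0.0, -0.001, -1.0]]
force: [-0.3, 0.7, -0.1]
width: 0.0854
```

Request:
send_rows(
  moves=[
    [0,0,9,0],
    [0,0,5,0],
    [0,0,0,0],
    [0,0,0,0],
  ],
)

```text
time_s: 12.42
tool_pos: [0.4356, 0.0309, 0.0697]
tool_rot: [[-0.252, 0.968, 0.001], [0.968, 0.252, -0.0], [-0.0, 0.001, -1.0]]
force: [-0.1, 0.1, 0.0]
width: 0.0854
```

Request:
send_rows(
  moves=[
    [0,0,0,0],
    [0,0,0,0],
    [0,0,0,0],
    [0,0,0,0],
    [0,0,0,0],
    [0,0,0,0],
    [0,0,0,0],
    [0,0,0,0],
    [0,0,0,0],
    [0,0,0,0],
  ],
  hand=0,
  grip_force=40,
)

```text
time_s: 13.25
tool_pos: [0.4351, 0.0309, 0.0698]
tool_rot: [[-0.252, 0.968, 0.001], [0.968, 0.252, -0.0], [-0.0, 0.001, -1.0]]
force: [-1.6, -0.7, 6.4]
width: 0.0358
```

Request:
send_rows(
  moves=[
    [0,0,-3,0],
    [0,0,-7,0],
    [0,0,-10,0],
    [0,0,-5,0],
    [0,0,0,0],
    [0,0,0,0],
    [0,0,0,0],
    [0,0,0,0],
    [0,0,0,0],
  ],
)

```text
time_s: 14.0
tool_pos: [0.4346, 0.0309, 0.0939]
tool_rot: [[-0.252, 0.968, -0.001], [0.968, 0.252, -0.0], [0.0, -0.001, -1.0]]
force: [1.0, 0.1, -1.7]
width: 0.0355
```

```bash
python3 - <<'E'
from h import *
a=[readout.state()["force"][2]]+[(grab_frame("top"),readout.state()["force"][2])[1] for i in range(6)]
print(np.round(a,2),np.mean(a)); to(.6358,-.0673,.195)
E
```

```text
[-1.66 -2.71 -2.37 -1.89 -2.48 -1.55 -2.79] -2.2074022525448878
t 14.3 tcp [0.4348 0.0309 0.0941] yaxis deg 14.62 tilt [-0.0002 -0.0001] F [ 0.28  0.34 -2.79] w 0.0354 tool mm [-145.8  169.6 -100.9]
```

Request:
send_rows(
  moves=[
    [0,0,-15,0],
    [0,0,-30,0],
    [0,0,-30,0],
    [0,0,-20,0],
    [-6,7,-6,0],
    [-14,16,0,0],
    [-24,28,0,0],
    [-25,29,0,0],
    [-25,29,0,0],
    [-23,27,0,0],
    [-15,18,0,0],
    [-9,10,0,0],
  ],
)

```text
time_s: 15.3
tool_pos: [0.6316, -0.0656, 0.1942]
tool_rot: [[-0.251, 0.968, 0.0], [0.968, 0.251, -0.0], [-0.0, -0.0, -1.0]]
force: [-0.4, -0.3, -1.5]
width: 0.0357
```

Request:
send_rows(
  moves=[
    [-4,4.5,0,0],
    [0,0,0,0],
    [0,0,0,0],
    [0,0,0,0],
    [0,0,0,0],
    [0,0,0,0],
  ],
)

```text
time_s: 15.8
tool_pos: [0.6339, -0.0664, 0.1957]
tool_rot: [[-0.253, 0.967, 0.0], [0.967, 0.253, -0.0], [-0.0, 0.0, -1.0]]
force: [0.8, 0.2, -1.8]
width: 0.0357
```

```bash
python3 - <<'E'
from h import *
from scipy.optimize import least_squares
f=grab_frame("scene"); to(.635,-.067,.079)
C=cloud(f);hsv=cv2.cvtColor(f["pixels"],cv2.COLOR_RGB2HSV)
m=(C[...,2]>.1)&(C[...,2]<.185)&(np.hypot(C[...,0]-.635,C[...,1]+.067)<.04)&(hsv[...,0]<22)&(hsv[...,1]>120)
Q=C[m];print(len(Q),least_squares(lambda c:np.hypot(Q[:,0]-c[0],Q[:,1]-c[1])-.017,[.635,-.067],loss="soft_l1",f_scale=.002).x.round(4), "pocket .6358 -.0673")
E
```

```text
t 15.85 tcp [ 0.6341 -0.0664  0.1957] yaxis deg 14.65 tilt [ 0.0004 -0.0001] F [-0.05  0.26 -1.83] w 0.0355 tool mm [ -0.8   0.7 116.7]
316 [ 0.6334 -0.0667] pocket .6358 -.0673
```

Request:
send_rows(
  moves=[
    [-0.8,1.2,8,0],
    [0,0,15,0],
    [0,0,20,0],
    [0,0,18,0],
    [0,0,10,0],
    [0,0,6,0],
    [0,0,3,0],
    [0,0,3,0],
    [0,0,3,0],
    [0,0,3,0],
    [0,0,2,0],
  ],
)

```text
time_s: 16.77
tool_pos: [0.6362, -0.0674, 0.1044]
tool_rot: [[-0.252, 0.968, 0.001], [0.968, 0.252, -0.0], [-0.0, 0.001, -1.0]]
force: [0.6, 0.4, -2.6]
width: 0.0353
```

Request:
send_rows(
  moves=[
    [0,0,2,0],
    [0,0,2,0],
    [0,0,2,0],
    [0,0,0,0],
  ],
)

```text
time_s: 17.1
tool_pos: [0.6357, -0.0673, 0.0978]
tool_rot: [[-0.252, 0.968, -0.001], [0.968, 0.252, -0.0], [0.0, -0.001, -1.0]]
force: [-0.5, 0.6, -2.4]
width: 0.0355
```

Request:
send_rows(
  moves=[
    [0,0,3,0],
    [0,0,3,0],
    [0,0,3,0],
    [0,0,3,0],
    [0,0,2,0],
    [0,0,1,0],
    [0,0,1,0],
    [0,0,1,0],
    [0,0,0,0],
    [0,0,0,0],
  ],
)

```text
time_s: 17.93
tool_pos: [0.6359, -0.0673, 0.0812]
tool_rot: [[-0.252, 0.968, 0.0], [0.968, 0.252, -0.0], [-0.0, -0.0, -1.0]]
force: [0.1, -0.1, -2.5]
width: 0.0354
```

Request:
send_rows(
  moves=[
    [0,0,0.7,0],
    [0,0,0.7,0],
    [0,0,0,0],
    [0,0,0,0],
  ],
)

```text
time_s: 18.27
tool_pos: [0.6359, -0.0673, 0.0798]
tool_rot: [[-0.252, 0.968, -0.0], [0.968, 0.252, -0.0], [-0.0, -0.0, -1.0]]
force: [-0.0, -0.1, -2.3]
width: 0.0357
```

Request:
send_rows(
  moves=[
    [0,0,0.7,0],
    [0,0,0.5,0],
    [0,0,0,0],
    [0,0,0,0],
  ],
)

```text
time_s: 18.6
tool_pos: [0.636, -0.0674, 0.079]
tool_rot: [[-0.252, 0.968, 0.0], [0.968, 0.252, -0.0], [-0.0, 0.0, -1.0]]
force: [-0.8, 0.1, 3.1]
width: 0.0357
```

Contact with the floor, so release and go to the third vial at (0.4424, 0.140).

Request:
send_rows(
  moves=[
    [0,0,0,0],
    [0,0,0,0],
    [0,0,0,0],
    [0,0,0,0],
    [0,0,0,0],
    [0,0,0,0],
    [0,0,0,0],
    [0,0,0,0],
  ],
  hand=100,
)

```text
time_s: 19.27
tool_pos: [0.6359, -0.0673, 0.0786]
tool_rot: [[-0.252, 0.968, -0.0], [0.968, 0.252, -0.0], [-0.0, -0.0, -1.0]]
force: [0.0, 0.2, 0.4]
width: 0.0857
```

Request:
send_rows(
  moves=[
    [0,0,-10,0],
    [0,0,-20,0],
    [0,0,-30,0],
    [0,0,-30,0],
    [0,0,-20,0],
    [0,0,-10,0],
    [0,0,0,0],
    [0,0,0,0],
    [0,0,0,0],
  ],
)

```text
time_s: 20.02
tool_pos: [0.6352, -0.0672, 0.1971]
tool_rot: [[-0.252, 0.968, -0.002], [0.968, 0.252, 0.0], [0.001, -0.002, -1.0]]
force: [-0.0, 0.3, -0.2]
width: 0.0853
```

```bash
cat > chk.py <<'E'
from h import *
from scipy.optimize import least_squares
f=grab_frame("scene");C=cloud(f)
for c in((.6018,.0647),(.6188,-.0013),(.6358,-.0673),(.6528,-.1334)):
    d=np.hypot(C[...,0]-c[0],C[...,1]-c[1]);m=(C[...,2]>.066)&(C[...,2]<.08)&(d<.03); Q=C[m]
    r=least_squares(lambda c:np.hypot(Q[:,0]-c[0],Q[:,1]-c[1])-.0185,c,loss="soft_l1",f_scale=.002).x
    print(len(Q),r.round(4),"top z",np.median(C[...,2][(d<.01)&(C[...,2]>.07)]))
E
python3 - <<'E'
import chk; from h import *
to(.4424,.14,.068)
E
```

```text
77 [0.6014 0.0642] top z 0.08492724481978275
78 [ 0.6187 -0.001 ] top z 0.08520225970504941
79 [ 0.6347 -0.0679] top z 0.08495416962877034
83 [ 0.652  -0.1337] top z 0.08489239423420009
t 20.07 tcp [ 0.6351 -0.0672  0.1969] yaxis deg 14.62 tilt [-0.0028  0.0002] F [ 0.24  0.87 -0.71] w 0.0855 tool mm [ 249.  -133.8  129.4]
```

Request:
send_rows(
  moves=[
    [12,-7,0,0],
    [25,-13,0,0],
    [34,-18,0,0],
    [35,-19,0,0],
    [35,-19,0,0],
    [35,-19,0,0],
    [34,-18,0,0],
    [22,-12,0,0],
    [12,-6,0,0],
    [5,-3,5,0],
    [0,0,15,0],
    [0,0,25,0],
  ],
)

```text
time_s: 21.07
tool_pos: [0.4444, 0.1402, 0.1538]
tool_rot: [[-0.253, 0.967, 0.003], [0.967, 0.253, 0.001], [-0.0, 0.003, -1.0]]
force: [0.4, 1.0, -0.0]
width: 0.0857
```

Request:
send_rows(
  moves=[
    [0,0,25,0],
    [0,0,25,0],
    [0,0,18,0],
    [0,0,10,0],
    [0,0,5,0],
    [0,0,0,0],
    [0,0,0,0],
  ],
)

```text
time_s: 21.65
tool_pos: [0.4435, 0.1395, 0.0703]
tool_rot: [[-0.252, 0.968, -0.001], [0.968, 0.252, -0.0], [-0.0, -0.001, -1.0]]
force: [0.7, -0.4, -0.0]
width: 0.0853
```

Request:
send_rows(
  moves=[
    [0,0,0,0],
    [0,0,0,0],
    [0,0,0,0],
    [0,0,0,0],
    [0,0,0,0],
    [0,0,0,0],
    [0,0,0,0],
    [0,0,0,0],
    [0,0,0,0],
    [0,0,0,0],
  ],
  hand=0,
  grip_force=60,
)

```text
time_s: 22.48
tool_pos: [0.4434, 0.1399, 0.0713]
tool_rot: [[-0.253, 0.968, 0.001], [0.968, 0.253, 0.0], [-0.0, 0.001, -1.0]]
force: [-2.6, -1.6, 6.2]
width: 0.0349
```

Request:
send_rows(
  moves=[
    [0,0,-3,0],
    [0,0,-7,0],
    [0,0,-10,0],
    [0,0,-5,0],
    [0,0,0,0],
    [0,0,0,0],
    [0,0,0,0],
    [0,0,0,0],
    [0,0,0,0],
  ],
)

```text
time_s: 23.23
tool_pos: [0.4431, 0.1397, 0.0952]
tool_rot: [[-0.252, 0.968, -0.001], [0.968, 0.252, -0.0], [-0.0, -0.001, -1.0]]
force: [0.6, 0.4, -5.8]
width: 0.035
```

```bash
python3 - <<'E'
from h import *
a=[readout.state()["force"][2]]+[(grab_frame("top"),readout.state()["force"][2])[1] for i in range(6)]
print(np.round(a,2),np.mean(a)); to(.4424,.14,.27)
E
```

```text
[-5.83 -5.23 -5.66 -5.47 -5.03 -6.06 -5.28] -5.5068200890342345
t 23.53 tcp [0.4433 0.1398 0.0955] yaxis deg 14.62 tilt [-0.0002 -0.0001] F [ 1.07  0.3  -5.28] w 0.0349 tool mm [   0.4   -0.9 -174.5]
```

The third vial reads 5.5 N against about 2.3 N for each of the others, so it is the heaviest. I'll lift it to about 0.2 m.

Request:
send_rows(
  moves=[
    [0,0,-10,0],
    [0,0,-20,0],
    [0,0,-30,0],
    [0,0,-30,0],
    [0,0,-30,0],
    [0,0,-25,0],
    [0,0,-15,0],
    [0,0,-10,0],
    [0,0,-5,0],
    [0,0,0,0],
    [0,0,0,0],
    [0,0,0,0],
  ],
)

```text
time_s: 24.53
tool_pos: [0.4429, 0.1397, 0.2696]
tool_rot: [[-0.252, 0.968, -0.002], [0.968, 0.252, -0.001], [-0.0, -0.002, -1.0]]
force: [0.5, 0.4, -5.4]
width: 0.0353
```

Request:
send_rows(
  moves=[
    [0,0,0,0],
    [0,0,0,0],
    [0,0,0,0],
    [0,0,0,0],
    [0,0,0,0],
    [0,0,0,0],
  ],
)

```text
time_s: 25.03
tool_pos: [0.4434, 0.1398, 0.2706]
tool_rot: [[-0.252, 0.968, -0.0], [0.968, 0.252, -0.0], [-0.0, -0.0, -1.0]]
force: [-0.1, 0.3, -5.8]
width: 0.0351
```

```bash
python3 - <<'E'
import chk; from h import *
to(0,0,0); f=chk.f; cv2.imwrite("pics/end.png",cv2.resize(f["pixels"],(768,576))[:,:,::-1])
E
```

```text
77 [0.6009 0.0637] top z 0.08492108413664046
74 [ 0.6185 -0.0007] top z 0.08548173412562277
73 [ 0.6348 -0.0675] top z 0.08495763953550295
83 [ 0.6517 -0.1333] top z 0.08471154004322135
t 25.08 tcp [0.4434 0.1398 0.2706] yaxis deg 14.62 tilt [-0.     -0.0001] F [ 0.15 -0.45 -5.75] w 0.0349 tool mm [ -23.3 -464.3  270.6]
```

View pics/end.png

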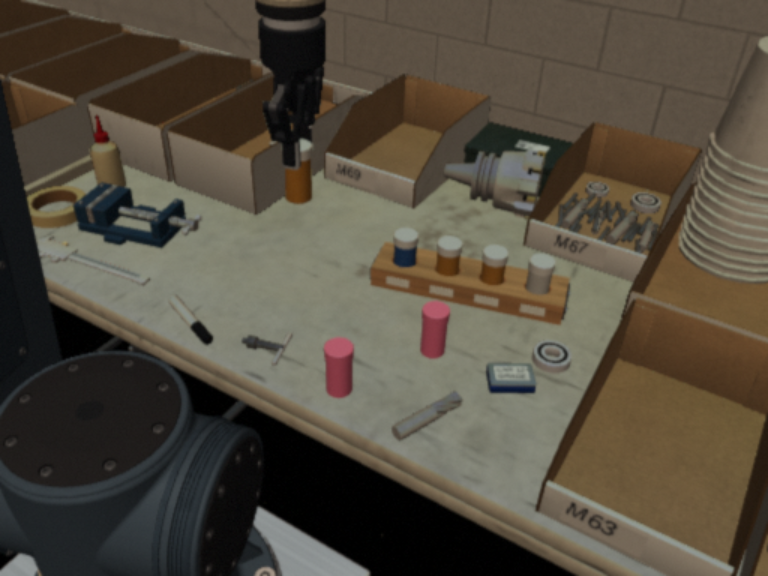

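The two light vials stand in the rack at (448,257) and (494,265). The third is held upright at (298,175) and clear, and everything else is where it was. Handing in.

```bash
python3 -c "from workcell import workorder; print(workorder.finish_job())"
```

```text
the job is handed in; nothing more can be done
None
```

I found the heaviest vial by feel, put the two lighter ones in the rack's empty pockets, and handed the job in at about 25 s. No verdict was reported.

- **Weights:** lifted, the three vials read about 2.4 N, 2.2 N and 5.5 N. The third, which started at about (0.442, 0.140), is the heaviest by a clear margin.
- **In the rack:** both light vials are let go. In the last check their cap tops were level with the white and blue vials next to them, and each stood within about 2 mm of its pocket's axis.
- **In the gripper:** the heaviest is held upright and still at 60 N grip, with its underside about 20 cm above the table and nothing near it.
- **Everything else:** in the final picture the other items, including the pink look-alikes, appear where they were at the start.

No check failed. The top and scene cameras differed by about 1.5 mm on the pocket positions, so I aimed between the two for the first pocket and close to the scene-camera position for the second. Both vials went in without resistance.

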